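# Start the power hammer from its control boxes

### The job

Start the power hammer with the closed fingertips: first press the white-marked side of the black rocker down to switch the supply on, then push the blue oiler button fully in so that it stays in, then press the green start button fully in for about half a second and let it come back out. Do not press the red stop button, do not start a step before the one ahead of it is done, and leave the control boxes, tools and stock where they are, without lifting or shoving any of them.

Things in the scene. Friction and masses are not known exactly. Their poses are not given: they have to be found in the camera images.
- rocker (a joint): Supply rocker: black V-shaped paddle on rocker_box, two flat halves each 32 mm long, 40 mm wide, hinged at the middle 58 mm above the table. 0 rad = off: the white-marked half slopes up 0.40 rad outward, the plain half is level. 0.40 = on: the white half is level. Starts at 0 to 0.05. Friction only (3 to 5 N on the white half); stays where left. On counts above 0.33.
- rocker_on (a point): Point on the top face of the rocker's white-marked half, mid-width, 20 mm from the hinge line; 66 mm above the table when off, 58 mm when on; moves with the paddle. Press straight down here; pressing past the hinge, on the plain half, works against it.
- rocker_box: Grey box bolted to the bench, 110 mm (its x) by 80 mm (y), top face 50 mm above the table; origin at the centre of its underside, under the hinge. The hinge lies along its y axis; the white-marked half points along its +x axis. Turned up to 1.5 rad either way.
- pump (a joint): Oiler latch: blue push button, 32 mm across, on pump_box. 0 m = out, 0.007 m = fully in. May start at up to 0.001 m. Friction only (3 N): it stays where it is pushed. In counts above 0.0055 m.
- pump_top (a point): Centre of the blue button's top face, which lies 78 mm above the table when out (71 mm when fully in); moves with the button. Press straight down. Black collar round it, 48 mm across, its top 67 mm above the table.
- pump_box: Grey control box, loose on the bench, 85 x 85 mm, 55 mm high, 0.8 kg, with the blue button in the middle of its top; origin at the centre of its underside.
- start (a joint): Green start button, 32 mm across, on start_box, on a return spring. 0 m = out, 0.006 m = fully in; 1.5 N to begin to move, 5 N fully in. Pressed counts above 0.0045 m, held 0.2 s.
- start_top (a point): Centre of the green button's top face, 73 mm above the table when out; moves with the button. Press straight down. Black collar round it, 48 mm across, its top 67 mm above the table.
- start_box: Grey control box, loose on the bench, 85 x 85 mm, 55 mm high, 0.8 kg, with the green button in the middle of its top; origin at the centre of its underside.
- stop (a joint): Red stop button, 40 mm across, on the yellow stop_box, on a return spring. 0 m = out, 0.006 m = fully in. Must not be pressed.
- stop_top (a point): Centre of the red button's top face, 73 mm above the table.
- stop_box: Yellow control box, loose on the bench, 85 x 85 mm, 55 mm high, 0.8 kg, with the red stop button on top; origin at the centre of its underside. Leave it alone. The four control boxes change places from start to start.
- tin: Amber jar with a steel cap, 68 mm across, 75 mm high, standing; origin at the centre of its underside. Bystander.
- blank: Dark forged blade blank lying flat: blade 150 x 34 x 6 mm, tang 14 mm wide reaching to 143 mm on its -x side; origin on the underside, mid-blade. Bystander.
- tray: Steel tray 100 x 80 x 28 mm; origin at the centre of its underside. Bystander.
- punch: Dark steel punch, 14 mm thick, 75 mm long, lying in the tray along its own x; origin on its underside near the middle. Bystander.
- swage: Dark steel swage block 60 x 60 x 35 mm with a 24 mm stud, 55 mm high in all; origin at the centre of its underside. Bystander.
- hammer: Hand hammer lying along its own x on the bench's right; origin near the middle of its underside. Bystander.
- wrench: Wrench lying along its own x on the bench's left; origin near the middle of its underside. Bystander.
There are look-alikes about, which are no part of the job. Leave any purple or turquoise look-alike of the start_box alone. Leave any pink look-alike of the pump_box alone.

How it is judged:
By the outcome, as a careful person would: the job done as asked, in the order asked, and still so for the second after the job is handed in, with the robot touching nothing.
It also fails if it takes over 42 s, if anything falls off the work surface, if the arm or the gripper's body presses on something with over 40 N, if the wrist force passes 120 N, or if a joint passes its speed limit or range.

### The arm

A 6-joint arm with a two-finger parallel gripper is mounted at the origin on the work surface. World frame = base frame: x ahead of the robot, y to its left, z up, the work surface at z = 0. Lengths are in m, angles in rad, forces in N, time in s.
With the tool pointing down it reaches from about 0.425 to 0.95 m from the base axis. Payload 3.5 kg.
Tool frame: the origin (TCP) lies at the very end of the fingers, on their centre line; the grasp point (between the pads) lies 19 mm behind it; x points along the fingers, z is the direction in which the jaws open and shut, and the axes are right-handed (so a half turn about x gives the same grasp; the last joint's range is limited). The gripper opens to 85 mm and grips with 20 to 120 N. Pads are 22 mm wide; open, the fingers measure 114 mm over their backs; the gripper's body (76 mm by 85 mm) begins 54 mm behind the grasp point. The pads swing forward as they close: fully open they stand 13 mm farther back than shut.
Start: joints at [-1.361, 0.286, 1.577, -0, 1.279, -0.15], TCP at [0.238, -0.632, 0.231] pointing down, gripper open.
Joint ranges: [-2.77, 2.77], [-0.9, 2.22], [0.21, 2.48], [-1.53, 4.67], [0.24, 2.81], [-2.84, 2.84]. Speed limits (rad/s): [2.79, 2.79, 3.14, 3.14, 3.14, 3.14].

### API

Orientations are given as a unit quaternion [x, y, z, w].
In Python, from plant import ctrl, cams gives the robot as it stands.
- The arm moves only by the tool play_rows, never from a script. Its argument "rows" is a list of rows, each a list of 3 entries, a list of its own where there are three numbers: the opening in per cent of the stroke, from 0 (shut) to 100 (fully open), then the shift along the tool's x, y, z in units of 0.3 m (1.0 is 0.3 m), then the turn, a rotation vector about the tool's x, y, z in units of pi/2 rad (1.0 is pi/2 rad). A call has 1 to 10 rows; each row is the pose to reach, as a shift and turn from the pose commanded when the call began, along the tool's axes at that moment; what a row does not reach only later rows make up. A row lasts 1/12 s, in which the tool goes at most 41.7 mm and 7.16 degrees, less where a joint would pass 70% of its speed; a pose out of reach is approached as far as the arm can. A call with a number of a shift or a turn outside -1 to 1 is refused whole. A call with a gripper value outside its range is refused whole. The fingers move at their own pace and stop on an object; "force" is the grip in N (left out, the last holds). Time passes only in rows, so rows that repeat a pose let the fingers close. It gives the time, the measured TCP pose, the force and the opening at its end, in the units of the state.
- ctrl.get_state(): the state, without advancing time (a new reading comes with each control period).
- cams.read_camera(name): name is "scene" or "side" or "wrist"; returns a dict with "color" (400x640x3 uint8, red, green, blue), "fx", "fy", "cx", "cy" (pixels), "view" (4x4, takes a point from world to camera coordinates). Camera axes: x right, y down, z forward; pixel columns grow to the right and rows downward; lengths in m; the calibration is good to about 2 mm. A picture is of the moment at which its call begins. There is no depth.
- ctrl.sign_off(): hands the job in, once; it reports no verdict.
The state is a dict: "time": time; "qpos": joint angles; "dq": joint speeds; "joint_efforts": joint torques, N m; "eef_pos": TCP position; "tcp_rot": TCP orientation; "contact_force": force on the tool from outside, world axes, zero at the start; "wrist_torque": the same for the moment, N m; "opening": opening from 0.0 (shut) to 1.0 (fully open).
Only numpy, scipy, OpenCV 4.12 (cv2) and the standard library are available. Lean on these libraries where they do the work, as an engineer would, in place of code of your own. Each camera call takes 0.05 s, during which the arm holds its last target. There are 200 camera calls.

## Working session

There is one attempt and no reset: what is moved stays moved. The work goes in short steps, Python scripts to look and compute and a tool call to move; the robot and the scene stay as the last step left them, time stands still between calls to the robot, and variables do not carry over. Pictures are saved under pics/ and viewed, about 8 in all and at most 12, crops included, and the job is handed in when it is done.

Besides the shell and the picture viewer there is one more tool, called as name([rows], argument=value, ...), one row to a line, values as JSON. play_rows: Moves the arm, as the interface text tells. Shifts and turns lie within -1 to 1; 1 stands for 0.3 m of shift or pi/2 rad of turn. Its arguments: {"type":"object","properties":{"rows":{"type":"array"},"force":{"type":"number"}},"required":["rows"]}

```bash
ls; mkdir -p pics; cat > h.py <<'E'
import numpy as np, cv2
from plant import ctrl, cams
def shot(n):
    d=cams.read_camera(n); d['view']=np.array(d['view']); return d
def ray(d,u,v,z):
    V=d['view'];R=V[:3,:3];c=-R.T@V[:3,3]
    r=R.T@np.array([(u-d['cx'])/d['fx'],(v-d['cy'])/d['fy'],1]); return c+r*(z-c[2])/r[2]
def proj(d,p):
    q=d['view'][:3,:3]@np.array(p)+d['view'][:3,3]; return d['fx']*q[0]/q[2]+d['cx'],d['fy']*q[1]/q[2]+d['cy']
E
python3 - <<'E'
from h import *
import pickle
s=ctrl.get_state();print(s)
ds={n:shot(n) for n in("scene","side")}
pickle.dump(ds,open('d0.pkl','wb'))
for n,d in ds.items():
    cv2.imwrite(f'pics/{n}0.png',d['color'][...,::-1]); print(n,-d['view'][:3,:3].T@d['view'][:3,3])
E
```

```text
pics
{'time': 0.0, 'qpos': array([-1.36098965e+00,  2.87208246e-01,  1.57818780e+00, -3.81335242e-05,
        1.27858061e+00, -1.49986944e-01]), 'dq': array([-0.00051939,  0.00038484, -0.00076062,  0.00109722,  0.0016627 ,
        0.00140752]), 'joint_efforts': array([ 5.23069994e-04, -4.05978942e+01, -2.92624694e+01, -1.37296870e-04,
        5.95402424e-03,  7.95672776e-06]), 'eef_pos': array([ 0.23754334, -0.63111768,  0.22991293]), 'tcp_rot': array([ 0.40303208,  0.58201932, -0.40189505,  0.58077451]), 'contact_force': array([-0.0907542 , -0.60546484, -0.61678527]), 'wrist_torque': array([-0.02220029,  0.03400852,  0.02285414]), 'opening': 0.9975797880632733}
scene [0.87825596 0.66435245 1.14908493]
side [0.21352113 1.34877134 1.14846884]
```

View pics/scene0.png

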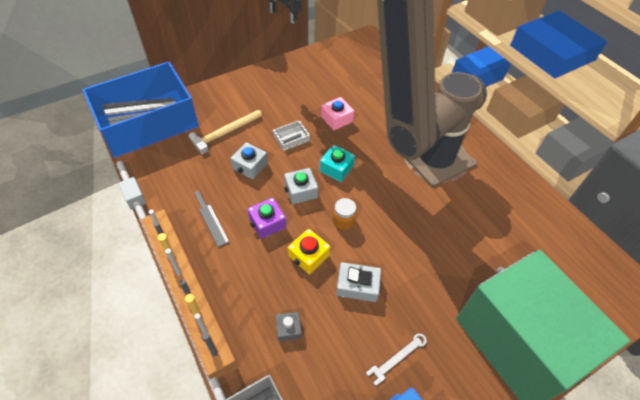

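View pics/side0.png

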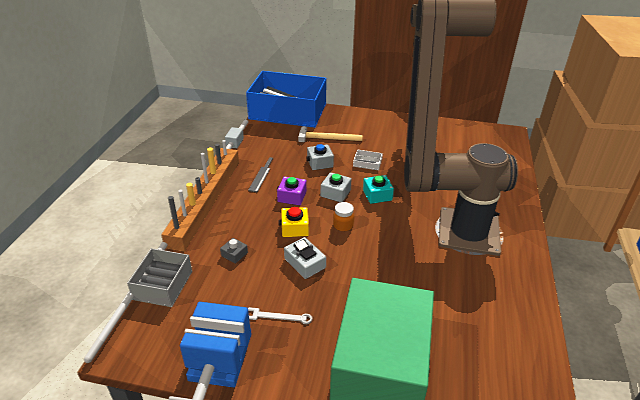

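The scene view shows the grey rocker box at about (360,281), the grey oiler with its blue button at (249,154), the grey start box with its green button at (301,179), and the red stop at (309,245). The side view puts them at (305,255), (320,149), (336,178) and (295,213).

```bash
python3 - <<'E'
from h import *
import pickle
ds=pickle.load(open('d0.pkl','rb'))
def cen(d,box,f):
    x0,y0,x1,y1=box; h=cv2.cvtColor(d['color'],cv2.COLOR_RGB2HSV)[y0:y1,x0:x1].astype(int)
    m=f(h).astype(np.uint8); n,l,st,c=cv2.connectedComponentsWithStats(m); i=1+st[1:,4].argmax()
    return c[i][0]+x0,c[i][1]+y0,st[i,4]
blue=lambda h:(abs(h[...,0]-112)<12)&(h[...,1]>130)&(h[...,2]>60)
green=lambda h:(abs(h[...,0]-62)<15)&(h[...,1]>120)&(h[...,2]>50)
red=lambda h:((h[...,0]<6)|(h[...,0]>174))&(h[...,1]>150)&(h[...,2]>80)
white=lambda h:(h[...,1]<30)&(h[...,2]>225)
black=lambda h:(h[...,2]<60)
for nm,f,z,bs in [('pump',blue,.076,((232,138,268,175),(308,140,334,160))),('start',green,.071,((285,165,318,195),(325,170,350,188))),
  ('stop',red,.071,((290,230,328,262),(280,203,310,225))),('white',white,.066,((340,262,382,295),(285,235,328,275))),('black',black,.06,((343,264,376,287),(292,238,318,258)))]:
    for n,b in zip(('scene','side'),bs):
        c=cen(ds[n],b,f); print(nm,n,np.round(c,1),np.round(ray(ds[n],c[0],c[1],z),4))
a=ds['scene']['color'][255:310,325:395];b=ds['side']['color'][230:285,270:340]
cv2.imwrite('pics/rk.png',cv2.resize(np.hstack([a,b])[...,::-1],None,fx=5.5,fy=5.5,interpolation=cv2.INTER_CUBIC))
E
```

```text
pump scene [247.7 151.7  75. ] [ 0.5653 -0.264   0.076 ]
pump side [319.9 147.1  48. ] [ 0.5586 -0.264   0.076 ]
start scene [300.7 177.   84. ] [ 0.4677 -0.0962  0.071 ]
start side [335.9 176.9  55. ] [ 0.4648 -0.0987  0.071 ]
stop scene [308.7 243.4 172. ] [0.5618 0.1178 0.071 ]
stop side [294.3 211.5 104. ] [0.5585 0.116  0.071 ]
white scene [373.3 280.1 119. ] [0.4685 0.295  0.066 ]
white side [311.8 258.2 149. ] [0.4569 0.3023 0.066 ]Traceback (most recent call last):
  File "<stdin>", line 16, in <module>
  File "<stdin>", line 6, in cen
ValueError: attempt to get argmax of an empty sequence
```

```bash
cat >> h.py <<'E'
from scipy.spatial.transform import Rotation as Ro
def shift(t,frm=None):
    s=ctrl.get_state();R=Ro.from_quat(s['tcp_rot']).as_matrix()
    return np.round(R.T@(np.array(t)-(s['eef_pos'] if frm is None else frm))/.3,4)
E
python3 - <<'E'
from h import *
import pickle
ds=pickle.load(open('d0.pkl','rb'))
print(Ro.from_quat(ctrl.get_state()['tcp_rot']).as_matrix().round(3))
a=ds['scene']['color'][255:310,325:395];b=ds['side']['color'][230:285,270:340]
cv2.imwrite('pics/rk.png',cv2.resize(np.hstack([a,b])[...,::-1],None,fx=5.5,fy=5.5,interpolation=cv2.INTER_CUBIC))
for t in [(.55,-.25,.24),(.5,-.1,.24),(.47,.27,.24)]: print(shift(t))
E
```

```text
[[-0.     0.936  0.352]
 [ 0.002  0.352 -0.936]
 [-1.     0.    -0.002]]
[-0.0309  1.4222 -0.8226]
[-0.0298  1.4422 -1.3493]
[-0.0271  1.7828 -2.5388]
```

View pics/rk.png

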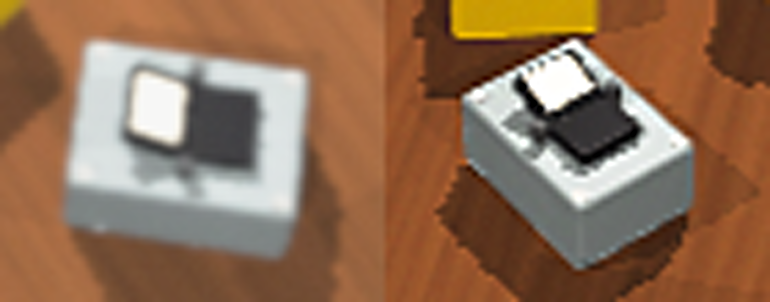

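play_rows([
  [0, [0, 1, -0.85], [0, 0, 0]],
  [0, [0, 1, -0.85], [0, 0, 0]],
  [0, [0, 1, -0.85], [0, 0, 0]],
  [0, [0, 1, -0.85], [0, 0, 0]],
  [0, [0, 1, -0.85], [0, 0, 0]],
  [0, [0, 1, -0.85], [0, 0, 0]],
  [0, [0, 1, -0.85], [0, 0, 0]],
  [0, [0, 1, -0.85], [0, 0, 0]],
  [0, [0, 1, -0.85], [0, 0, 0]],
  [0, [0, 1, -0.85], [0, 0, 0]],
])

```text
time: 0.93
eef_pos: [0.4298, -0.2833, 0.2308]
tcp_rot: [0.402, 0.582, -0.401, 0.582]
contact_force: [-0.2, -0.1, -0.2]
opening: -0.001
```

```bash
python3 - <<'E'
from h import *
import pickle
d=shot('wrist');pickle.dump(d,open('w1.pkl','wb'))
cv2.imwrite('pics/w1.png',d['color'][...,::-1])
s=ctrl.get_state();print(s['time'],s['eef_pos'],s['opening'],s['qpos'].round(2))
print([np.round(proj(d,p)) for p in [(.562,-.264,.078),(.466,-.097,.073)]])
ds=pickle.load(open('d0.pkl','rb'))
print(ray(ds['scene'],353.5,274.5,.066),ray(ds['side'],301.5,245.1,.066))
print(ray(ds['scene'],366,277.5,.058),ray(ds['side'],307.7,253,.058))
for t in [(.5,0,.24),(.47,.27,.24)]: print(shift(t))
E
```

```text
0.9833 [ 0.43053871 -0.28212297  0.2308185 ] -5.784405851964172e-05 [-0.78 -0.07  1.97  0.    1.25  0.43]
[array([350.,  55.]), array([160.,  90.])]
[0.50468737 0.25568636 0.066     ] [0.49950191 0.25594286 0.066     ]
[0.47797518 0.27641192 0.058     ] [0.47558875 0.27628259 0.058     ]
[-0.0275  0.5516 -0.7962]
[-0.0247  0.7789 -1.6727]
```

View pics/w1.png

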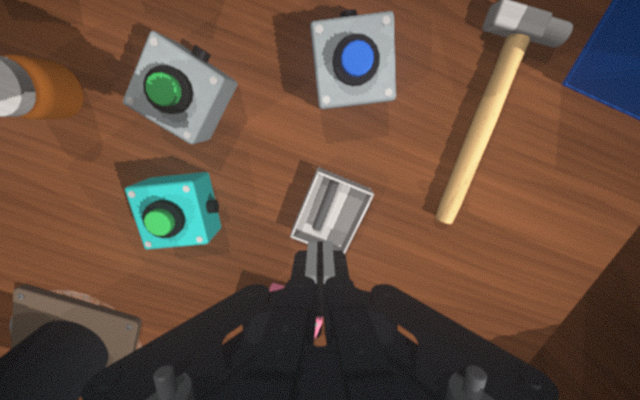

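The wrist view shows the blue button at about (357,57) and the correct (grey-box) green button at (164,89), close to my predictions. The turquoise look-alike is at (160,222).

play_rows([
  [0, [0, 0.55, -0.8], [0, 0, 0]],
  [0, [0, 0.55, -0.8], [0, 0, 0]],
  [0, [0, 0.55, -0.8], [0, 0, 0]],
  [0, [0, 0.55, -0.8], [0, 0, 0]],
  [0, [0, 0.55, -0.8], [0, 0, 0]],
  [0, [0, 0.55, -0.8], [0, 0, 0]],
  [0, [0, 0.55, -0.8], [0, 0, 0]],
])

```text
time: 1.57
eef_pos: [0.4985, -0.0031, 0.2311]
tcp_rot: [0.403, 0.581, -0.403, 0.581]
contact_force: [1.3, -0.3, 0.1]
opening: -0.004
```

```bash
python3 - <<'E'
from h import *
import pickle
d=pickle.load(open('w1.pkl','rb'))
h=cv2.cvtColor(d['color'],cv2.COLOR_RGB2HSV).astype(int)
for nm,hc,(x0,y0,x1,y1),z in [('pump',112,(325,25,385,90),.077),('start',62,(138,60,192,118),.072)]:
    m=((abs(h[...,0]-hc)<15)&(h[...,1]>100))[y0:y1,x0:x1].astype(np.uint8)
    n,l,st,c=cv2.connectedComponentsWithStats(m); i=1+st[1:,4].argmax();print(nm,st[i],c[i]+[x0,y0],ray(d,*(c[i]+[x0,y0]),z))
s=ctrl.get_state();print(s['eef_pos'])
for t in [(.46,.22,.24)]: print(shift(t))
E
```

```text
pump [  16   14   34   38 1002] [356.98902196  57.73053892] [ 0.56269012 -0.27152971  0.077     ]
start [  7  12  37  34 959] [162.67778936  88.57559958] [ 0.46802848 -0.0991131   0.072     ]
[ 0.49849273 -0.00307233  0.23111477]
[-0.0297  0.1414 -0.7412]
```

play_rows([
  [0, [0, 0.14, -0.74], [0, 0, 0]],
  [0, [0, 0.14, -0.74], [0, 0, 0]],
  [0, [0, 0.14, -0.74], [0, 0, 0]],
  [0, [0, 0.14, -0.74], [0, 0, 0]],
  [0, [0, 0.14, -0.74], [0, 0, 0]],
  [0, [0, 0.14, -0.74], [0, 0, 0]],
  [0, [0, 0.14, -0.74], [0, 0, 0]],
])

```text
time: 2.15
eef_pos: [0.4586, 0.2207, 0.2309]
tcp_rot: [0.401, 0.583, -0.401, 0.582]
contact_force: [0.6, -0.0, 1.7]
opening: -0.003
```

```bash
python3 - <<'E'
from h import *
import pickle
d=shot('wrist');pickle.dump(d,open('w2.pkl','wb'))
cv2.imwrite('pics/w2.png',d['color'][...,::-1])
print(ctrl.get_state()['eef_pos'],[np.round(proj(d,p)) for p in [(.502,.256,.066),(.477,.276,.058)]])
h=cv2.cvtColor(d['color'],cv2.COLOR_RGB2HSV)
m=((h[...,1]<35)&(h[...,2]>225)).astype(np.uint8)
n,l,st,c=cv2.connectedComponentsWithStats(m)
for i in range(1,n):
    if st[i,4]>150: print(st[i],c[i],ray(d,*c[i],.066))
E
```

```text
[0.45915362 0.21898159 0.23083173] [array([303., 136.]), array([279., 150.])]
[293 119  30  33 564] [307.01950355 135.15780142] [0.50472575 0.25255667 0.066     ]
[ 402  245   47   40 1404] [425.247151   264.54059829] [0.4081733  0.05811489 0.066     ]
```

View pics/w2.png

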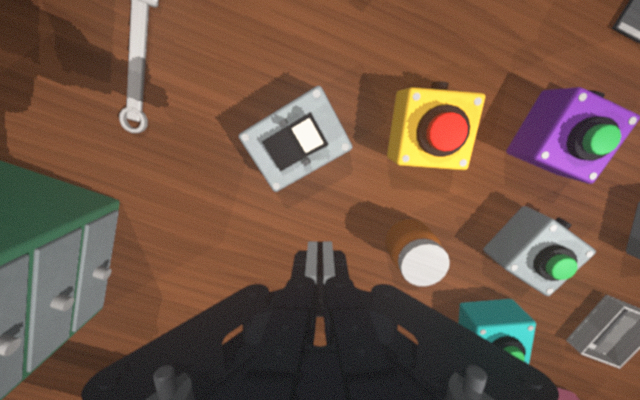

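The white half is at (307,135), the plain half at (279,150), and the box-top corners are at (240,136), (318,88), (352,143) and (275,190). The red stop is well clear at (443,130).

```bash
python3 - <<'E'
from h import *
import pickle
d=pickle.load(open('w2.pkl','rb'))
P=np.array([ray(d,*p,.05) for p in [(240,136),(318,88),(352,143),(275,190)]]);print(P.round(4))
c=P.mean(0)
e=(P[1]+P[2]-P[0]-P[3])[:2];e/=np.linalg.norm(e);print('centre',c,'dir',e,'on',c[:2]+.021*e, 'sizes',[np.linalg.norm(P[i]-P[i-1]).round(3) for i in range(4)])
print('cab',ray(d,119,203,.2),ray(d,119,203,.05))
st=ctrl.get_state()['eef_pos'];print(st)
t=c[:2]+.021*e
for z in (.1,.07,.0565): print(shift((*t,z)))
E
```

```text
[[0.475  0.3239 0.05  ]
 [0.5543 0.2588 0.05  ]
 [0.5134 0.2014 0.05  ]
 [0.4283 0.2667 0.05  ]]
centre [0.49275746 0.26270062 0.05      ] dir [ 0.78357837 -0.62129296] on [0.5092126  0.24965347] sizes [np.float64(0.074), np.float64(0.103), np.float64(0.07), np.float64(0.107)]
cab [0.43205437 0.35178757 0.2       ] [0.3436578  0.44125851 0.05      ]
[0.45915362 0.21898159 0.23083173]
[ 0.4359  0.1927 -0.0364]
[ 0.5359  0.1928 -0.0364]
[ 0.5809  0.1929 -0.0364]
```

play_rows([
  [0, [0.25, 0.19, -0.035], [0, 0, 0]],
  [0, [0.25, 0.19, -0.035], [0, 0, 0]],
  [0, [0.25, 0.19, -0.035], [0, 0, 0]],
  [0, [0.49, 0.19, -0.035], [0, 0, 0]],
  [0, [0.49, 0.19, -0.035], [0, 0, 0]],
  [0, [0.49, 0.19, -0.035], [0, 0, 0]],
])

```text
time: 2.7
eef_pos: [0.5048, 0.2444, 0.0766]
tcp_rot: [0.399, 0.584, -0.407, 0.578]
contact_force: [-1.3, -0.2, -1.8]
opening: 0.001
```

```bash
python3 - <<'E'
from h import *
d=shot('wrist')
cv2.imwrite('pics/w3.png',d['color'][...,::-1])
s=ctrl.get_state();print(s['eef_pos'],s['contact_force'])
for z in (.07,.058,.055): print(shift((.508,.25,z)))
E
```

```text
[0.50676952 0.24523589 0.08016507] [-0.132602    0.36770597 -0.47010918]
[ 0.0338  0.0097 -0.0134]
[ 0.0738  0.0101 -0.0134]
[ 0.0838  0.0102 -0.0134]
```

View pics/w3.png

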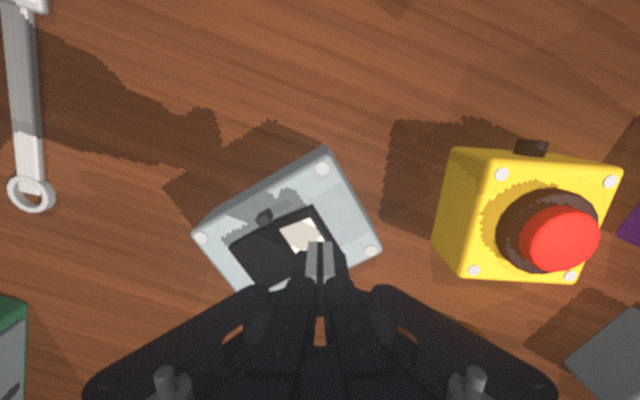

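The closed tips stand over the white half at about (320,245), slightly right of and behind its centre. I'll correct that while pressing.

play_rows([
  [0, [0.02, 0.01, -0.015], [0, 0, 0]],
  [0, [0.04, 0.01, -0.015], [0, 0, 0]],
  [0, [0.05, 0.01, -0.015], [0, 0, 0]],
  [0, [0.06, 0.01, -0.015], [0, 0, 0]],
  [0, [0.07, 0.01, -0.015], [0, 0, 0]],
  [0, [0.076, 0.01, -0.015], [0, 0, 0]],
  [0, [0.076, 0.01, -0.015], [0, 0, 0]],
])

```text
time: 3.33
eef_pos: [0.5121, 0.2532, 0.0627]
tcp_rot: [0.403, 0.58, -0.402, 0.582]
contact_force: [1.8, -1.3, 1.8]
opening: 0.0
```

play_rows([
  [0, [0.005, -0.004, 0.01], [0, 0, 0]],
  [0, [0.01, -0.004, 0.01], [0, 0, 0]],
  [0, [0.014, -0.004, 0.01], [0, 0, 0]],
  [0, [0.014, -0.004, 0.01], [0, 0, 0]],
  [0, [0.014, -0.004, 0.01], [0, 0, 0]],
])

```text
time: 3.75
eef_pos: [0.5112, 0.2502, 0.058]
tcp_rot: [0.403, 0.581, -0.402, 0.582]
contact_force: [0.6, 0.6, 5.5]
opening: -0.001
```

play_rows([
  [0, [0.006, 0, 0], [0, 0, 0]],
  [0, [0.012, 0, 0], [0, 0, 0]],
  [0, [0.012, 0, 0], [0, 0, 0]],
  [0, [0.012, 0, 0], [0, 0, 0]],
])

```text
time: 4.08
eef_pos: [0.5113, 0.2503, 0.0578]
tcp_rot: [0.402, 0.582, -0.402, 0.581]
contact_force: [-6.6, -2.0, 22.5]
opening: 0.0
```

That is the hard stop: z is 57.8 mm and the force has risen to 22 N. Lift and check.

play_rows([
  [0, [-0.1, 0, 0], [0, 0, 0]],
  [0, [-0.55, 0, 0], [0, 0, 0]],
  [0, [-0.55, -0.2, 0.06], [0, 0, 0]],
  [0, [-0.55, -0.2, 0.06], [0, 0, 0]],
  [0, [-0.55, -0.2, 0.06], [0, 0, 0]],
  [0, [-0.55, -0.2, 0.06], [0, 0, 0]],
])

```text
time: 4.58
eef_pos: [0.4605, 0.2114, 0.2236]
tcp_rot: [0.404, 0.58, -0.401, 0.583]
contact_force: [1.0, -0.0, 0.1]
opening: 0.001
```

```bash
python3 - <<'E'
from h import *
d=shot('wrist')
e=shot('side')
a=cv2.resize(d['color'][70:210,220:370],None,fx=2.6,fy=2.6,interpolation=2);b=cv2.resize(e['color'][230:285,270:340],(390,364),interpolation=2)
cv2.imwrite('pics/w4.png',np.hstack([a,b])[...,::-1])
s=ctrl.get_state();print(s['eef_pos'],s['contact_force'])
for t in [(.52,0.05,.23),(.53,-.28,.23)]: print(shift(t))
E
```

```text
[0.45991538 0.21159395 0.21859699] [ 0.57535445  0.46274229 -0.25479356]
[-0.0381 -0.0021  0.5747]
[-0.0382 -0.3579  1.6161]
```

View pics/w4.png

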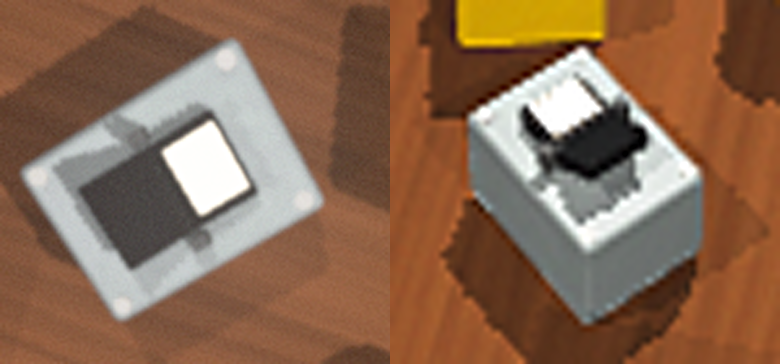

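The wrist and side crops show the rocker flipped: the white half is level and the plain half now slopes up, so the supply is on. Next is the oiler.

play_rows([
  [0, [0, -0.23, 0.8], [0, 0, 0]],
  [0, [0, -0.23, 0.8], [0, 0, 0]],
  [0, [0, -0.23, 0.8], [0, 0, 0]],
  [0, [0, -0.23, 0.8], [0, 0, 0]],
  [0, [0, -0.23, 0.8], [0, 0, 0]],
  [0, [0, -0.23, 0.8], [0, 0, 0]],
  [0, [0, -0.23, 0.8], [0, 0, 0]],
])

```text
time: 5.27
eef_pos: [0.4799, -0.0427, 0.2158]
tcp_rot: [0.403, 0.581, -0.406, 0.579]
contact_force: [-0.2, 0.6, 0.3]
opening: 0.004
```

play_rows([
  [0, [0, -0.23, 0.8], [0, 0, 0]],
  [0, [0, -0.23, 0.8], [0, 0, 0]],
  [0, [0, -0.23, 0.8], [0, 0, 0]],
  [0, [0, -0.23, 0.8], [0, 0, 0]],
  [0, [0, -0.23, 0.8], [0, 0, 0]],
  [0, [0, -0.23, 0.8], [0, 0, 0]],
  [0, [0, -0.23, 0.8], [0, 0, 0]],
  [0, [0, -0.23, 0.8], [0, 0, 0]],
])

```text
time: 5.93
eef_pos: [0.4997, -0.2868, 0.2151]
tcp_rot: [0.404, 0.583, -0.403, 0.578]
contact_force: [-0.4, -0.4, -0.0]
opening: 0.004
```

```bash
cat >> h.py <<'E'
def button(d,hc,g,z):
    u,v=map(int,proj(d,g)); h=cv2.cvtColor(d['color'],cv2.COLOR_RGB2HSV).astype(int)
    m=np.zeros((400,640),np.uint8); s=np.s_[max(v-50,0):v+50,max(u-50,0):u+50]
    m[s]=((abs(h[...,0]-hc)<15)&(h[...,1]>100))[s]
    n,l,st,c=cv2.connectedComponentsWithStats(m); i=1+st[1:,4].argmax(); print(st[i],c[i],ray(d,*c[i],z))
    return ray(d,*c[i],z)
E
python3 - <<'E'
from h import *
d=shot('wrist')
cv2.imwrite('pics/w5.png',d['color'][...,::-1])
p=button(d,112,(.5625,-.268,.078),.077)
s=ctrl.get_state();print(s['time'],s['eef_pos'])
for z in (.095,.078,.07): print(shift((p[0],p[1],z)))
E
```

```text
[312 109  33  35 890] [328.20337079 126.17640449] [ 0.56338797 -0.27160766  0.077     ]
5.9833 [ 0.4997994  -0.28535927  0.21544023]
[0.4007 0.2156 0.0338]
[0.4574 0.2158 0.0342]
[0.484  0.2159 0.0343]
```

play_rows([
  [0, [0.2, 0.215, 0.034], [0, 0, 0]],
  [0, [0.2, 0.215, 0.034], [0, 0, 0]],
  [0, [0.4, 0.215, 0.034], [0, 0, 0]],
  [0, [0.4, 0.215, 0.034], [0, 0, 0]],
  [0, [0.4, 0.215, 0.034], [0, 0, 0]],
  [0, [0.4, 0.215, 0.034], [0, 0, 0]],
])

```text
time: 6.48
eef_pos: [0.5634, -0.27, 0.0962]
tcp_rot: [0.402, 0.584, -0.402, 0.58]
contact_force: [-0.3, 0.0, 0.5]
opening: -0.001
```

```bash
python3 - <<'E'
from h import *
d=shot('wrist')
cv2.imwrite('pics/w6.png',d['color'][...,::-1])
s=ctrl.get_state();print(s['time'],s['eef_pos'],s['contact_force'])
for z in (.08,.07): print(shift((.563,-.271,z)))
E
```

```text
6.5333 [ 0.56474355 -0.27151808  0.0989172 ] [ 0.62258114 -0.05450805  0.88495307]
[ 0.0631 -0.0048 -0.0036]
[ 0.0964 -0.0048 -0.0036]
```

View pics/w6.png

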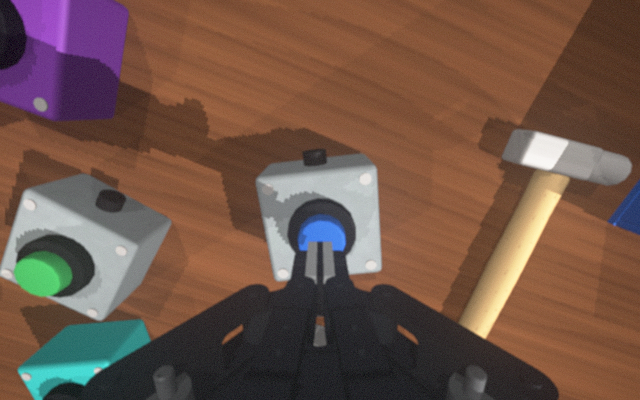

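The tips are centred over the blue button at (322,238). Press.

play_rows([
  [0, [0.04, -0.003, 0], [0, 0, 0]],
  [0, [0.055, -0.003, 0], [0, 0, 0]],
  [0, [0.065, -0.003, 0], [0, 0, 0]],
  [0, [0.072, -0.003, 0], [0, 0, 0]],
  [0, [0.08, -0.003, 0], [0, 0, 0]],
  [0, [0.085, -0.003, 0], [0, 0, 0]],
  [0, [0.088, -0.003, 0], [0, 0, 0]],
  [0, [0.088, -0.003, 0], [0, 0, 0]],
])

```text
time: 7.2
eef_pos: [0.5637, -0.2734, 0.0726]
tcp_rot: [0.402, 0.581, -0.403, 0.581]
contact_force: [-1.5, 0.7, 1.4]
opening: -0.002
```

play_rows([
  [0, [0.005, 0, 0], [0, 0, 0]],
  [0, [0.01, 0, 0], [0, 0, 0]],
  [0, [0.01, 0, 0], [0, 0, 0]],
  [0, [0.01, 0, 0], [0, 0, 0]],
])

```text
time: 7.53
eef_pos: [0.5639, -0.2735, 0.071]
tcp_rot: [0.402, 0.581, -0.403, 0.581]
contact_force: [-3.9, 1.7, 8.5]
opening: 0.004
```

play_rows([
  [0, [0.005, 0, 0], [0, 0, 0]],
  [0, [0.005, 0, 0], [0, 0, 0]],
  [0, [0.005, 0, 0], [0, 0, 0]],
])

```text
time: 7.78
eef_pos: [0.564, -0.2735, 0.0709]
tcp_rot: [0.402, 0.582, -0.403, 0.581]
contact_force: [-7.0, 3.4, 14.1]
opening: -0.002
```

It stops at z = 70.9 mm with 14 N, so it is fully in. Lift straight up, then back off to check.

play_rows([
  [0, [-0.06, 0, 0], [0, 0, 0]],
  [0, [-0.2, 0, 0], [0, 0, 0]],
  [0, [-0.48, -0.25, 0], [0, 0, 0]],
  [0, [-0.48, -0.25, 0], [0, 0, 0]],
  [0, [-0.48, -0.25, 0], [0, 0, 0]],
  [0, [-0.48, -0.25, 0], [0, 0, 0]],
  [0, [-0.48, -0.25, 0], [0, 0, 0]],
])

```text
time: 8.37
eef_pos: [0.4938, -0.3006, 0.2135]
tcp_rot: [0.403, 0.579, -0.403, 0.583]
contact_force: [0.5, 0.2, -0.5]
opening: -0.001
```

```bash
python3 - <<'E'
from h import *
import pickle
d=shot('wrist'); e=shot('side'); o=pickle.load(open('d0.pkl','rb'))['side']
p=button(d,112,(.5625,-.270,.071),.071)
q=button(d,62,(.467,-.098,.073),.072)
s=ctrl.get_state();print(s['time'],s['eef_pos'])
u,v=map(int,proj(d,p))
A=[cv2.resize(d['color'][max(v-60,0):v+60,u-60:u+60],(260,260))]+[cv2.resize(k['color'][130:170,300:340],(260,260),interpolation=2) for k in (o,e)]
cv2.imwrite('pics/w7.png',np.hstack(A)[...,::-1])
print(shift((.42,-.12,.215)),shift((.467,-.099,.215)),shift((.467,-.099,.09)))
E
```

```text
[300  99  33  35 883] [315.88674972 115.95243488] [ 0.56337441 -0.27180162  0.071     ]
[105 130  38  33 972] [123.27057613 145.75720165] [ 0.46805413 -0.09949785  0.072     ]
8.4667 [ 0.4933744  -0.29903769  0.21026823]
[-0.0146 -0.0188 -0.6447] [-0.0147  0.1524 -0.6551] [ 0.402   0.1526 -0.6544]
```

View pics/w7.png

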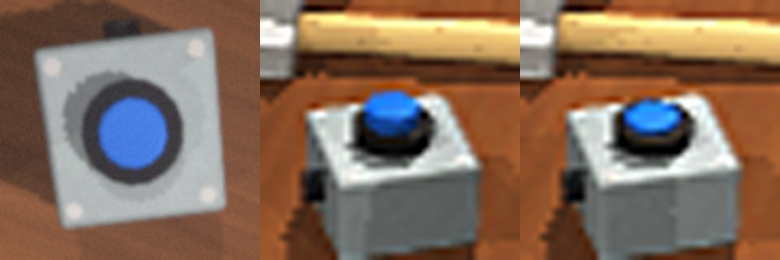

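The before and after side crops show the blue button now lower in its collar, and the box has not moved. Next is the green start button at (0.468, -0.0995).

play_rows([
  [0, [0, 0.153, -0.655], [0, 0, 0]],
  [0, [0, 0.153, -0.655], [0, 0, 0]],
  [0, [0, 0.153, -0.655], [0, 0, 0]],
  [0, [0, 0.153, -0.655], [0, 0, 0]],
  [0, [0, 0.153, -0.655], [0, 0, 0]],
  [0, [0.2, 0.153, -0.655], [0, 0, 0]],
  [0, [0.39, 0.153, -0.655], [0, 0, 0]],
  [0, [0.39, 0.153, -0.655], [0, 0, 0]],
  [0, [0.39, 0.153, -0.655], [0, 0, 0]],
  [0, [0.39, 0.153, -0.655], [0, 0, 0]],
])

```text
time: 9.3
eef_pos: [0.4652, -0.0979, 0.0917]
tcp_rot: [0.402, 0.584, -0.403, 0.579]
contact_force: [-0.4, -0.0, 0.5]
opening: -0.001
```

```bash
python3 - <<'E'
from h import *
d=shot('wrist')
cv2.imwrite('pics/w8.png',d['color'][...,::-1])
s=ctrl.get_state();print(s['time'],s['eef_pos'],s['contact_force'])
for z in (.075,.066): print(shift((.468,-.099,z)))
E
```

```text
9.35 [ 0.46731055 -0.09906872  0.09434566] [0.31542875 0.20046929 0.47437487]
[0.0645 0.0023 0.0007]
[0.0945 0.0024 0.0007]
```

View pics/w8.png

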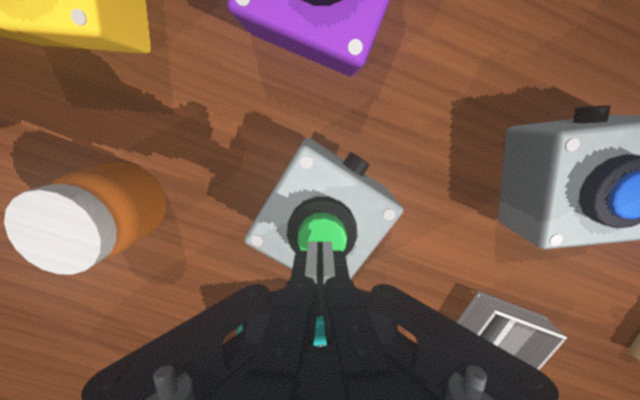

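The tips are centred over the green button on the grey box at (322,235). Press.

play_rows([
  [0, [0.055, 0.002, 0], [0, 0, 0]],
  [0, [0.075, 0.002, 0], [0, 0, 0]],
  [0, [0.088, 0.002, 0], [0, 0, 0]],
  [0, [0.1, 0.002, 0], [0, 0, 0]],
  [0, [0.1, 0.002, 0], [0, 0, 0]],
  [0, [0.1, 0.002, 0], [0, 0, 0]],
])

```text
time: 9.85
eef_pos: [0.4702, -0.1003, 0.0707]
tcp_rot: [0.402, 0.581, -0.402, 0.582]
contact_force: [-8.5, 3.9, 22.8]
opening: 0.005
```

play_rows([
  [0, [0, 0, 0], [0, 0, 0]],
  [0, [0, 0, 0], [0, 0, 0]],
])

```text
time: 10.02
eef_pos: [0.4702, -0.1003, 0.0707]
tcp_rot: [0.403, 0.58, -0.402, 0.582]
contact_force: [-6.9, 3.9, 23.8]
opening: 0.002
```

```bash
python3 - <<'E'
from h import *
import pickle
e=shot('side');w=shot('wrist');o=pickle.load(open('d0.pkl','rb'))['side']
A=[cv2.resize(k['color'][155:205,310:360],(260,260),interpolation=2) for k in (o,e)]+[cv2.resize(w['color'][170:300,255:385],(260,260),interpolation=2)]
cv2.imwrite('pics/w9.png',np.hstack(A)[...,::-1])
s=ctrl.get_state();print(s['time'],s['eef_pos'],s['contact_force'],s['wrist_torque'],Ro.from_quat(s['tcp_rot']).as_matrix().round(3),s['joint_efforts'])
E
```

```text
10.1167 [ 0.47020622 -0.10030978  0.0707109 ] [-7.80816775  3.41431757 22.70390544] [0.55476149 1.42570407 0.05003336] [[ 0.003  0.936  0.352]
 [-0.001  0.352 -0.936]
 [-1.     0.002  0.002]] [-7.74903763e-01 -1.72273743e+01 -1.92739409e+01  3.58827808e-02
 -2.16229945e+00 -3.24305569e-03]
```

View pics/w9.png

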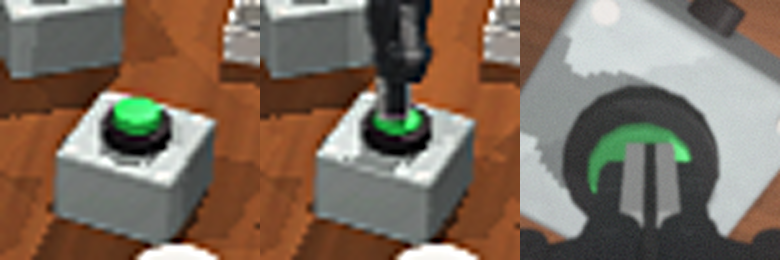

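```bash
python3 - <<'E'
from h import *
import pickle
d=shot('wrist');pickle.dump(d,open('w9.pkl','wb'))
h=cv2.cvtColor(d['color'],cv2.COLOR_RGB2HSV).astype(int)
m=((abs(h[...,0]-62)<15)&(h[...,1]>100))
ys,xs=np.nonzero(m[190:250,275:365]);print('green rows/cols',ys.min()+190,xs.min()+275,xs.max()+275)
s=h[...,2][:,320]; print('col320 V',s[205:245])
for z in (.067,.071,.073,.077):
    c=np.array([.468,-.0993,z]);print(z,[np.round(proj(d,c+.016*np.array([np.cos(a),np.sin(a),0])),1) for a in (.36,.36+np.pi/2,.36-np.pi/2)])
c=np.array([.468,-.0993,.067]);print('collar',[np.round(proj(d,c+.024*np.array([np.cos(a),np.sin(a),0])),1) for a in (.36,.36+np.pi/2,.36-np.pi/2)])
E
```

```text
green rows/cols 232 290 340
col320 V [204 206 205 199 205 196 168 130  84  68  56  55  57  59  61  68  66  66
  67  62  65  69  71  65  65  65  77 112 130 145 153 160 163 158 152 143
 111  72  54  56]
0.067 [array([315.8, 230.9]), array([288.9, 255.7]), array([342.9, 255.6])]
0.071 [array([315.7, 233.8]), array([288.2, 259.1]), array([343.4, 259.1])]
0.073 [array([315.7, 235.4]), array([287.8, 260.9]), array([343.7, 260.8])]
0.077 [array([315.6, 238.5]), array([287. , 264.6]), array([344.3, 264.5])]
collar [array([315.7, 217.9]), array([275.4, 255.7]), array([356.3, 255.6])]
```

```bash
python3 - <<'E'
from h import *
import pickle
d=pickle.load(open('w9.pkl','rb'))
dd=np.array([.4702,-.1003,.0707])-np.array([.4673,-.0991,.0943])
d8=dict(d);V=d['view'].copy();V[:3,3]+=V[:3,:3]@dd;d8['view']=V   # camera moved by -dd
img8=cv2.cvtColor(cv2.imread('pics/w8.png'),cv2.COLOR_BGR2RGB)
for nm,D,I in(('out',d8,img8),('now',d,d['color'])):
    h=cv2.cvtColor(I,cv2.COLOR_RGB2HSV).astype(int);v=h[...,2]
    g=((abs(h[...,0]-62)<15)&(h[...,1]>100))
    print(nm,'far green rows',[(x,190+int(np.argmax(g[190:260,x]))) for x in (305,313,320,327,335)],'collar',[(x,185+int(np.argmax(v[185:240,x]<90))) for x in (313,320,327)])
    a=np.arctan2(*(np.array([0.352,.936])))
    for z in (.067,.070,.073): print(z,np.round(proj(D,np.array([.468,-.0993,z])+.016*np.array([.936,.352,0])),1),'collar',np.round(proj(D,np.array([.468,-.0993,.067])+.024*np.array([.936,.352,0])),1))
E
```

```text
out far green rows [(305, 219), (313, 214), (320, 213), (327, 214), (335, 216)] collar [(313, 198), (320, 197), (327, 197)]
0.067 [319.4 212.7] collar [319.5 201.1]
0.07 [319.4 214.4] collar [319.5 201.1]
0.073 [319.5 216.1] collar [319.5 201.1]
now far green rows [(305, 233), (313, 232), (320, 232), (327, 235), (335, 240)] collar [(313, 213), (320, 213), (327, 215)]
0.067 [315.8 230.9] collar [315.7 217.9]
0.07 [315.7 233.1] collar [315.7 217.9]
0.073 [315.7 235.4] collar [315.7 217.9]
```

The force is 23 N, but z = 70.7 mm is higher than the 67 mm expected for fully in. I'll release in small steps and read the force against height, which will show how far the button really travelled.

play_rows([
  [0, [-0.012, 0, 0], [0, 0, 0]],
  [0, [-0.012, 0, 0], [0, 0, 0]],
  [0, [-0.012, 0, 0], [0, 0, 0]],
])

```text
time: 10.42
eef_pos: [0.4701, -0.1002, 0.0713]
tcp_rot: [0.403, 0.579, -0.402, 0.583]
contact_force: [1.5, 0.4, 4.1]
opening: 0.002
```

play_rows([
  [0, [-0.006, 0, 0], [0, 0, 0]],
  [0, [-0.006, 0, 0], [0, 0, 0]],
])

```text
time: 10.58
eef_pos: [0.47, -0.1002, 0.0722]
tcp_rot: [0.403, 0.579, -0.402, 0.583]
contact_force: [2.9, -0.7, 4.2]
opening: -0.002
```

play_rows([
  [0, [-0.006, 0, 0], [0, 0, 0]],
  [0, [-0.006, 0, 0], [0, 0, 0]],
])

```text
time: 10.75
eef_pos: [0.4688, -0.0999, 0.0729]
tcp_rot: [0.403, 0.58, -0.402, 0.582]
contact_force: [2.9, -1.9, 4.1]
opening: -0.002
```

play_rows([
  [0, [-0.006, 0, 0], [0, 0, 0]],
  [0, [-0.006, 0, 0], [0, 0, 0]],
])

```text
time: 10.92
eef_pos: [0.4678, -0.0995, 0.0739]
tcp_rot: [0.402, 0.581, -0.403, 0.581]
contact_force: [1.9, -0.9, 3.3]
opening: 0.001
```

The spring is visible: about 4.1 N at 71.3 mm falling to 3.3 N at 73.9 mm. That puts the hard stop at 70.7 mm at the button's fully-in end. I'll keep releasing to find where contact ends.

play_rows([
  [0, [-0.008, 0, 0], [0, 0, 0]],
  [0, [-0.008, 0, 0], [0, 0, 0]],
])

```text
time: 11.08
eef_pos: [0.467, -0.0991, 0.0758]
tcp_rot: [0.402, 0.582, -0.403, 0.581]
contact_force: [1.0, -0.7, 1.5]
opening: 0.001
```

play_rows([
  [0, [-0.008, 0, 0], [0, 0, 0]],
  [0, [-0.008, 0, 0], [0, 0, 0]],
])

```text
time: 11.25
eef_pos: [0.4666, -0.0987, 0.0779]
tcp_rot: [0.402, 0.583, -0.403, 0.58]
contact_force: [0.0, 0.2, -0.9]
opening: 0.002
```

play_rows([
  [0, [-0.1, 0, 0], [0, 0, 0]],
  [0, [-0.4, 0, 0], [0, 0, 0]],
  [0, [-0.45, -0.1, 0.1], [0, 0, 0]],
  [0, [-0.45, -0.1, 0.1], [0, 0, 0]],
  [0, [-0.45, -0.1, 0.1], [0, 0, 0]],
  [0, [-0.45, -0.1, 0.1], [0, 0, 0]],
])

```text
time: 11.75
eef_pos: [0.4504, -0.1386, 0.215]
tcp_rot: [0.403, 0.58, -0.403, 0.582]
contact_force: [-0.2, 0.8, -1.6]
opening: 0.0
```

```bash
python3 - <<'E'
from h import *
import pickle
e=shot('side');w=shot('wrist');sc=shot('scene');o=pickle.load(open('d0.pkl','rb'))
p=button(w,62,(.468,-.099,.073),.072);button(w,112,(.563,-.271,.071),.071)
for n,k in(('side',e),('scene',sc)):
    b=button(k,62,(.468,-.099,.073),.071) if 0 else None
s=ctrl.get_state();print(s['time'],s['eef_pos'],s['contact_force'])
A=[cv2.resize(k['color'][135:280,250:395],(390,390),interpolation=2) for k in (o['side'],e)]
cv2.imwrite('pics/w10.png',np.hstack(A)[...,::-1])
E
```

```text
[275 145  32  32 797] [290.1944793  160.99623588] [ 0.46759255 -0.09891927  0.072     ]
[467 116  34  33 849] [483.42520612 131.71731449] [ 0.56311072 -0.26998987  0.071     ]
11.9 [ 0.4490607  -0.13685897  0.2112235 ] [-0.24399182 -0.43072521 -1.20341049]
```

View pics/w10.png

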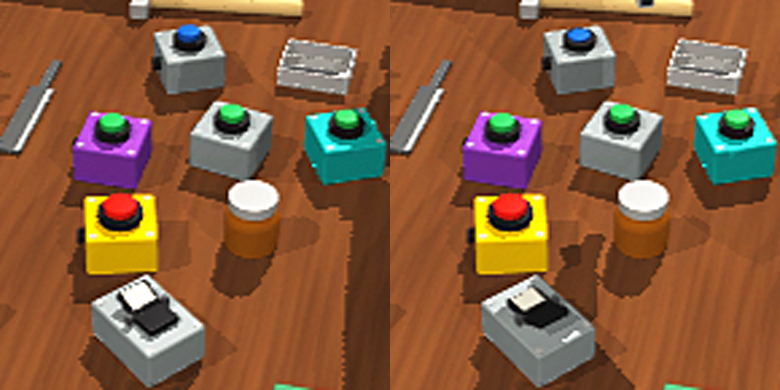

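The force curve covers the full 6 mm of travel: contact is lost just above 76 mm, the force is about 4 N near 71 mm, and the hard stop is at 70.7 mm. In the after view the rocker is on, the blue button is in, the green button is back out, and nothing has moved.

```bash
python3 -c "
from plant import ctrl
print(ctrl.sign_off())"
```

```text
the job is handed in; nothing more can be done
None
```

I pressed the rocker on, pushed the blue oiler in, then pressed and released the green start button, in that order. I handed the job in at about 11.9 s with the arm clear of everything. No verdict was reported.

- **Rocker:** It reached its stop at 57.8 mm with 22 N. Pictures show the white half level and the plain half raised.
- **Oiler:** It reached its stop at 70.9 mm with 14 N. After I lifted off, the button stayed low in its collar.
- **Start:** I held it on its stop with about 23 N for about half a second, then let it out slowly. The force fell from about 4 N to zero over about 6 mm as it came back out.
- **Surroundings:** In the before and after side view, the boxes, jar, tray and look-alikes stand where they were. The red button was never approached. I did not compare the wrench, swage or the far end of the bench, but the arm never went near them.

**Checks that disagreed:** The start button stopped at a measured 70.7 mm, not the expected 67 mm. A rough height check from the wrist picture also made it look less than fully in. I trusted the force readings (a hard stop, then spring force over the full travel) and did not press again.

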